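Find the slot that grips with a feeler blade

ROBOT

A 7-joint arm with a two-finger parallel gripper is mounted at the origin on a cart in front of the work surface, level with it; the furniture and walls round the work are solid. World frame = base frame: x ahead of the robot, y to its left, z up, the work surface at z = 0. Lengths are in mm, angles in rad, forces in N, time in s.
With the tool pointing down it reaches from about 400 to 875 mm from the base axis. Payload 19.3 kg.
Tool frame: the origin (TCP) lies at the very end of the fingers, on their centre line; the grasp point (between the pads) lies 19 mm behind it (grip_point_offset is the z of the grasp point in the tool frame, in mm); z points along the fingers, x is the direction in which the jaws open and shut, and the axes are right-handed (so a half turn about z gives the same grasp; the last joint's range is limited). The gripper opens to 85 mm and grips with 20 to 120 N. Pads are 22 mm wide; open, the fingers measure 114 mm over their backs; the gripper's body (76 mm by 85 mm) begins 54 mm behind the grasp point. The pads swing forward as they close: fully open they stand 13 mm farther back than shut.
Start: joints at [-1.253, 0.521, -0.036, 1.599, 0.021, 1.021, -0.113], TCP at [236.363, 578.573, 231.291] pointing down, gripper open.
Joint ranges: [-2.91, 2.91], [-0.3, 2.13], [-1.5, 1.42], [0.17, 2.43], [-1.26, 4.41], [0.16, 1.93], [-2.52, 2.52]. Speed limits (rad/s): [1.89, 1.89, 2.39, 2.39, 3.01, 3.01, 3.01].

INTERFACE

Orientations are given as a 3x3 rotation matrix whose columns are the frame's x, y, z axes.
In Python, from workcell import movep, movel, goto_joints, open_gripper, clamp, wait, inverse_kinematics, read_state, camera, PlanningError, finish_job, grip_point_offset gives the robot as it stands. Calls block until the motion is done:
- movep(position, orientation): joint-space move of the TCP to a pose.
- movel(position, frame=None, max_speed=150, guard=None): straight line of the TCP; frame=None keeps the orientation; max_speed is the mean speed in mm/s. With guard (N) it stops when the force on the tool has changed by that much, and returns True; else False.
- goto_joints(angles): joint-space move.
- open_gripper() and clamp(): open the fingers fully, or close them until they stop; the grip force is fixed at half the most.
- wait(seconds).
- inverse_kinematics(position, orientation): joint angles nearest the present ones, or None.
- read_state(): the state.
- camera(name): name is "scene" or "top" or "wrist"; returns a dict with "image" (480x640x3 uint8, blue, green, red), "range_z" (480x640 float32, mm along the optical axis (not along the pixel's ray), 0 where there is no reading), "fx", "fy", "cx", "cy" (pixels), "dist_coeffs" ([k1, k2, p1, p2, k3] as OpenCV has them; the pictures are not rectified), "cam_to_world" (4x4, takes a point from camera to world coordinates). Camera axes: x right, y up, looking along -z (the intrinsics and any distortion apply to the point x, -y, -z); pixel columns grow to the right and rows downward; lengths in mm; the calibration is good to about 2 mm. A picture is of the moment at which its call begins.
A pose or a line that the arm cannot do raises PlanningError and nothing moves.
- finish_job(): hands the job in, once; it reports no verdict.
The state is a dict: "time": time; "qpos": joint angles; "qvel": joint speeds; "joint_efforts": joint torques, N m; "eef_pos": TCP position; "tool_rot": TCP orientation; "ft_force": force on the tool from outside, world axes, zero at the start; "torque": the same for the moment, N m; "finger_gap": finger opening in mm.
Only numpy, scipy, OpenCV 4.12 (cv2) and the standard library are available. Lean on these libraries where they do the work, as an engineer would, in place of code of your own. Each camera call takes 0.05 s, during which the arm holds its last target.

TASK

Take the orange-handled feeler blade from its grey stand and use it to find, by feel, the one slot of the four-slot holder whose spring still grips it with a firm, even drag; two slots are worn and let the blade drop in freely, and one is far too tight: never force the blade past its pad, draw it out again. Leave the blade standing fully home in the firm slot, its shoulder set down gently on the cover, and do not disturb the other things on the bench.

Things in the scene. Friction and masses are not known exactly. Their poses are not given: they have to be found in the camera images.
- blade_grip (a point): Centre of the orange handle of the feeler blade. The handle is 28 (x) x 14 (y, the grasp width) x 60 mm (z up); under it hangs a steel blade 20 mm wide (x), 5 mm thick (y), 45 mm long with a rounded lower edge, so this point is 30 mm above the shoulder (the handle's underside) and 75 mm above the blade's lower edge. The whole weighs about 70 g. At the start it stands upright in the stand, shoulder on the stand's top.
- blade: The same feeler blade; origin at the middle of the shoulder, axes as at blade_grip (x along the blade's width, y through its thickness, z up to the handle).
- stand: Fixed grey parking stand, 56 x 46 mm, 52 mm tall on a 72 x 62 x 6 mm foot, origin at the centre of its underside; a loose 22 (x) x 7 mm (y) slot goes straight down through it and holds the blade.
- station: Fixed grey slot holder with a flat bright metal cover, 56 (x) x 196 (y) mm, 60 mm tall, origin at the centre of its underside. Four slots in a row along its y axis, 45 mm apart. The blade goes straight down into a slot with its x axis along the holder's x axis, either way round, until its shoulder rests on the cover.
- slot_0 (a point): Centre of the mouth of slot 0 in the cover's top; axes as the holder's. Mouth 23 (x) x 8 mm (y), bevelled. A hidden sprung pad on the +y side narrows it to 3.5 mm: its ramp starts 15 mm down, full grip from 29 mm. Slots look alike; the pads change places: two worn (drag under 1.5 N), one right (4 to 12 N, most on the ramp), one too stiff (stops the blade on the ramp, 20 N would not pass it).
- slot_1 (a point): Centre of the mouth of slot 1 in the cover's top; axes as the holder's. Mouth 23 (x) x 8 mm (y), bevelled. A hidden sprung pad on the +y side narrows it to 3.5 mm: its ramp starts 15 mm down, full grip from 29 mm. Slots look alike; the pads change places: two worn (drag under 1.5 N), one right (4 to 12 N, most on the ramp), one too stiff (stops the blade on the ramp, 20 N would not pass it).
- slot_2 (a point): Centre of the mouth of slot 2 in the cover's top; axes as the holder's. Mouth 23 (x) x 8 mm (y), bevelled. A hidden sprung pad on the +y side narrows it to 3.5 mm: its ramp starts 15 mm down, full grip from 29 mm. Slots look alike; the pads change places: two worn (drag under 1.5 N), one right (4 to 12 N, most on the ramp), one too stiff (stops the blade on the ramp, 20 N would not pass it).
- slot_3 (a point): Centre of the mouth of slot 3 in the cover's top; axes as the holder's. Mouth 23 (x) x 8 mm (y), bevelled. A hidden sprung pad on the +y side narrows it to 3.5 mm: its ramp starts 15 mm down, full grip from 29 mm. Slots look alike; the pads change places: two worn (drag under 1.5 N), one right (4 to 12 N, most on the ramp), one too stiff (stops the blade on the ramp, 20 N would not pass it).
- crucible: White porcelain crucible with lid, 45 mm wide, 50 mm tall; a bystander. Origin at the middle of its underside.
- weighing_a: Small glass weighing bottle with lid, 42 mm wide, 62 mm tall; a bystander. Origin at the middle of its underside.
- petri: Flat covered glass dish, 68 mm wide, 14 mm tall; a bystander. Origin at the middle of its underside.
- timer: White upright timer, 20 x 62 x 62 mm; a bystander. Origin at the middle of its underside.
- forceps: Steel forceps lying flat, 126 mm long; a bystander. Origin at the middle of its underside.
- pencil: Yellow pencil lying flat, 170 mm long; a bystander. Origin at the middle of its underside.

How it is judged (in metres and radians):
On the way:
1. the blade is lifted clear out of its stand (height (world z) of blade_grip above 0.13 m), for 0.1 s.
At the end, for the whole second after the job is handed in: The blade stands at rest, upright within 0.1 rad, in the slot with the right pad (that pad pressing on the blade with more than 1.5 N), home to within 3.5 mm (shoulder on the cover, handle centre less than 93.5 mm above the bench) (contact force between blade and pad_c_c0 above 1.5 N and height (world z) of blade_grip between 0.085 and 0.0935 m and x of blade_grip in the frame of station between -0.03 and 0.03 m and angle between blade_grip's own z axis and vertical below 0.1 rad and linear speed of blade below 0.02 m/s); the robot touches nothing.
It fails at once if the blade is forced against the too-stiff pad with more than 32 N (contact force between blade and pad_d_c0 above 32 N or contact force between blade and pad_d_c1 above 32 N).
It fails at once if the blade is rammed against the holder (contact force, brief peaks included, over 60 N) (contact force between blade and station above 60 N).
It fails at once if a bystander is moved by more than 20 mm (distance of any of crucible, weighing_a, petri, timer, forceps, pencil from where it was at the start of the episode above 0.02 m).
It also fails if it takes over 67 s, if anything falls off the work surface, if the arm or the gripper's body presses on something with over 40 N, if the wrist force passes 120 N, or if a joint passes its speed limit or range.

## Working session

There is one attempt and no reset: what is moved stays moved. The work goes in short steps, each a Python script; the robot and the scene stay as the last script left them, time stands still between calls to the robot, and variables do not carry over. Pictures are saved under pics/ and viewed, and the job is handed in when it is done.

```bash
mkdir -p pics; ls
python3 - <<'E'
from workcell import *
import cv2,numpy as np
for n in("scene","top","wrist"):
    c=camera(n); cv2.imwrite(f"pics/{n}0.png",c["image"]); np.savez(f"pics/{n}0.npz",**c)
    print(n,c["fx"],c["cx"],c["cy"],c["dist_coeffs"],np.round(c["cam_to_world"],3).tolist())
s=read_state();print(s["time"],s["eef_pos"],np.round(s["tool_rot"],3).tolist(),s["ft_force"],s["finger_gap"],grip_point_offset)
E
```

```text
pics
scene 576.6548419951807 327.99330590562084 239.89694504539676 [-0.05609476  0.          0.          0.          0.        ] [[0.886, 0.301, -0.353, -87.827], [-0.463, 0.537, -0.705, -1103.266], [-0.022, 0.788, 0.615, 1073.697], [0.0, 0.0, 0.0, 1.0]]
top 452.8158846365439 316.2329746880321 241.81831808411124 [-0.00480069  0.          0.          0.          0.        ] [[-0.006, 0.98, -0.2, 256.731], [-1.0, -0.006, 0.002, 61.8], [0.0, 0.2, 0.98, 1348.369], [0.0, 0.0, 0.0, 1.0]]
wrist 390.4143129945611 315.0607651351539 245.10546615285372 [0.02726545 0.         0.         0.         0.        ] [[0.379, -0.891, -0.248, 171.619], [0.925, 0.365, 0.103, 605.009], [-0.002, -0.269, 0.963, 375.678], [0.0, 0.0, 0.0, 1.0]]
0.15 [236.2645792  578.37523739 230.89602417] [[0.378, 0.926, -0.0], [0.926, -0.378, -0.001], [-0.001, 0.0, -1.0]] [ 0.10364107 -0.70364492  0.42853019] 85.61793423070854 -18.700000000000003
```

View pics/top0.png

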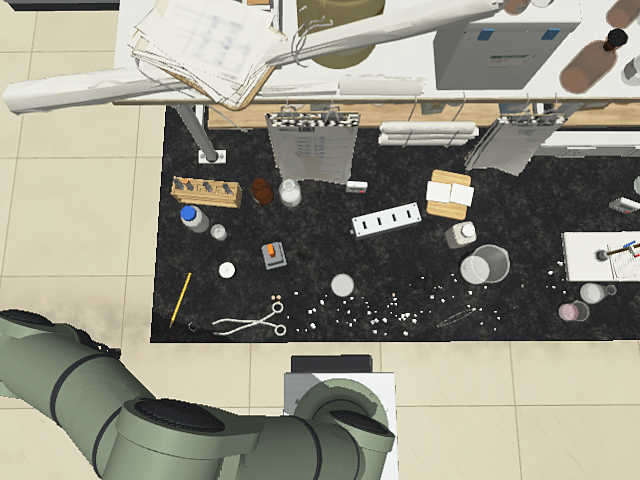

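View pics/scene0.png

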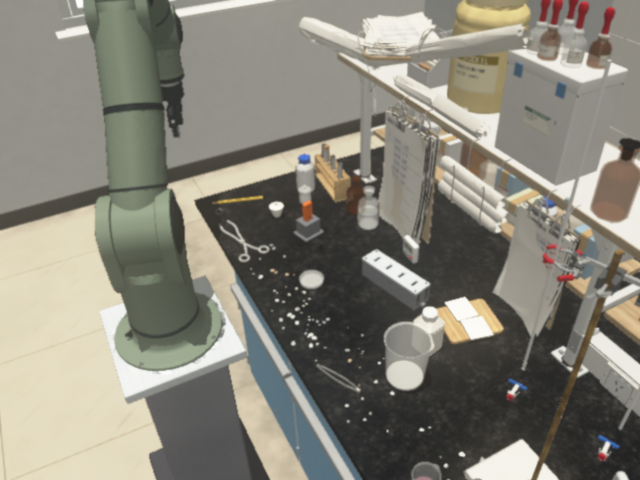

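```bash
cat > h.py <<'E'
import cv2,numpy as np
def pt(c,u,v,z=None):
    K=np.array([[c["fx"],0,c["cx"]],[0,c["fy"],c["cy"]],[0,0,1]],float)
    p=cv2.undistortPoints(np.array([[[u,v]]],float),K,np.array(c["dist_coeffs"],float))[0,0]
    T=np.array(c["cam_to_world"]); d=np.array([p[0],-p[1],-1.0])
    o=T[:3,3]; D=T[:3,:3]@d
    if z is None: t=float(c["range_z"][int(round(v)),int(round(u))])
    else: t=(z-o[2])/D[2]
    return o+t*D
def cloud(c,u0,u1,v0,v1):
    K=np.array([[c["fx"],0,c["cx"]],[0,c["fy"],c["cy"]],[0,0,1]],float)
    U,V=np.meshgrid(np.arange(u0,u1),np.arange(v0,v1))
    q=cv2.undistortPoints(np.stack([U.ravel(),V.ravel()],1).astype(float)[:,None],K,np.array(c["dist_coeffs"],float))[:,0]
    r=c["range_z"][v0:v1,u0:u1].ravel(); T=np.array(c["cam_to_world"])
    P=np.stack([q[:,0]*r,-q[:,1]*r,-r],1)@T[:3,:3].T+T[:3,3]
    return P.reshape(v1-v0,u1-u0,3), r.reshape(v1-v0,u1-u0)
E
python3 - <<'E'
from h import *
c=dict(np.load("pics/top0.npz"))
im=c["image"][180:300,160:480]
cv2.imwrite("pics/topcrop.png",cv2.resize(im,None,fx=2.5,fy=2.5,interpolation=cv2.INTER_CUBIC))
for n,u,v in[("handle",271,248),("stand",280,262),("st",372,223),("st",402,217),("petri",342,285),("cruc",227,269),("timer",357,186),("bottle",459,236),("shelfpost",210,155),("clip",315,160),("jar",290,190),("beaker",485,265)]: print(n,pt(c,u,v).round(1))
P,r=cloud(c,340,435,195,245)
m=(np.abs(P[...,2]-60)<8)
q=P[m][:,:2]; print(m.sum(),cv2.minAreaRect(q.astype(np.float32)),q.mean(0))
P,r=cloud(c,260,290,235,275)
hsv=cv2.cvtColor(c["image"],cv2.COLOR_BGR2HSV)[235:275,260:290]
o=(hsv[...,1]>150)&(P[...,2]>90); print(o.sum(),cv2.minAreaRect(P[o][:,:2].astype(np.float32)),P[o].mean(0),P[o][:,2].max())
m=np.abs(P[...,2]-52)<8; print(m.sum(),cv2.minAreaRect(P[m][:,:2].astype(np.float32)),P[m].mean(0))
E
```

```text
handle [492.6 185.6 112.1]
stand [467.1 167.3  23.7]
st [ 575.4 -103.9   59.9]
st [ 593.5 -193.1   57.8]
petri [398.8 -15.5  15.4]
cruc [443.6 318.5  48.4]
timer [687.5 -62.3  64.5]
bottle [ 528.4 -346.5   90.2]
shelfpost [795.1 382.5  47.2]
clip [731.9  62.  160. ]
jar [663.3 134.3 104.1]
beaker [ 4.581e+02 -4.478e+02  4.000e-01]
1210 ((587.9813842773438, -147.07272338867188), (57.14461135864258, 197.0343017578125), 14.08580493927002) [ 587.34517454 -146.77940426]
55 ((490.80267333984375, 187.26609802246094), (27.773767471313477, 13.649340629577637), 15.721931457519531) [488.77977782 186.67920321 110.58610101] 119.57956638179371
239 ((491.4604187011719, 187.25656127929688), (56.584590911865234, 46.02337646484375), 14.876424789428711) [488.44683912 185.88468662  52.19027356]
```

View pics/topcrop.png

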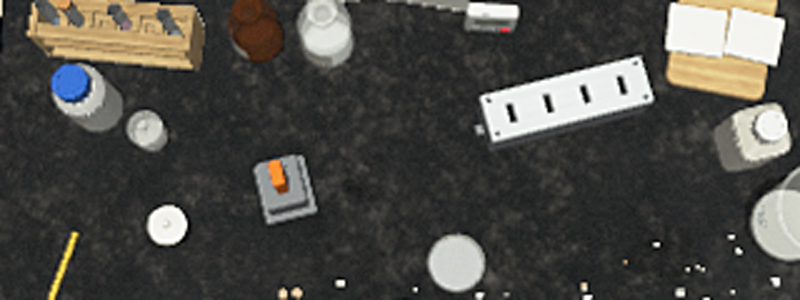

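```bash
cat >> h.py <<'E'
def R(deg):  # blade/station yaw of x axis in deg -> tool rot: tool x = blade y, z down
    a=np.radians(deg); x=np.array([-np.sin(a),np.cos(a),0]); z=np.array([0,0,-1.]); return np.stack([x,np.cross(z,x),z],1)
E
python3 - <<'E'
from h import *
from workcell import *
for p in [(491,187,200),(491,187,71),(588,-147,200),(604.4,-212.5,120),(604.4,-212.5,71),(571.6,-81.5,120)]:
    q=inverse_kinematics(p,R(15)); print(p,None if q is None else np.round(q,2))
movep((491,187,215),R(15))
c=camera("wrist"); cv2.imwrite("pics/w1.png",c["image"]); np.savez("pics/w1.npz",**c)
s=read_state();print(s["time"],s["eef_pos"],s["ft_force"])
E
```

```text
(491, 187, 200) [-0.44  0.4  -0.05  1.89  0.03  0.85  1.33]
(491, 187, 71) [-0.4   0.6  -0.1   1.98  0.1   0.56  1.26]
(588, -147, 200) [-0.04  0.54  0.28  1.7  -0.18  0.93  2.14]
(604.4, -212.5, 120) [ 0.16  0.68  0.13  1.65 -0.11  0.82  2.17]
(604.4, -212.5, 71) [ 0.22  0.74  0.04  1.67 -0.04  0.73  2.11]
(571.6, -81.5, 120) [-0.02  0.59  0.08  1.83 -0.06  0.73  1.93]
1.9083 [490.79972083 187.94618985 214.9887124 ] [-0.06154212  0.30441181  0.55103625]
```

View pics/w1.png

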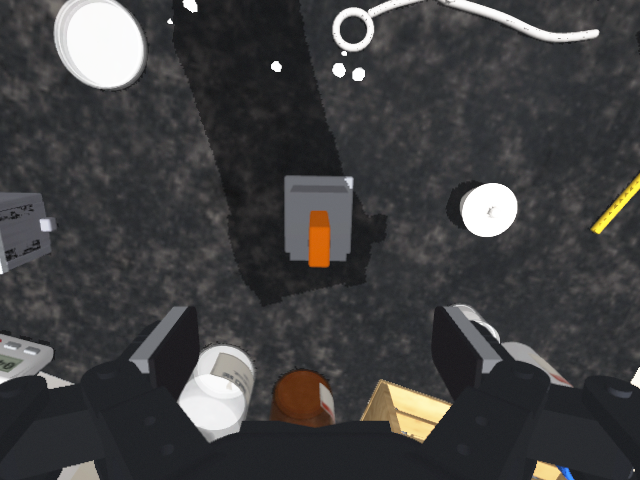

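Run:
```python
from h import *
c=dict(np.load("pics/w1.npz"))
P,r=cloud(c,270,370,160,280)
hsv=cv2.cvtColor(c["image"],cv2.COLOR_BGR2HSV)[160:280,270:370]
o=(hsv[...,1]>150)
t=o&(np.abs(P[...,2]-112)<6); print(o.sum(),t.sum(),np.percentile(P[o][:,2],[1,50,90,99]))
for zz in (118,119,120,121):
  t=o&(np.abs(P[...,2]-zz)<1.5); 
  if t.sum()>10: print(zz,t.sum(),cv2.minAreaRect(P[t][:,:2].astype(np.float32)),P[t].mean(0))
t=o&(P[...,2]>70); print(cv2.minAreaRect(P[t][:,:2].astype(np.float32)))
m=np.abs(P[...,2]-52)<4; print(m.sum(),cv2.minAreaRect(P[m][:,:2].astype(np.float32)),np.median(P[m][:,2]))
```

```text
1149 890 [ 57.43951988 113.84533711 115.03532699 115.84159327]
((463.4380187988281, 184.52215576171875), (84.179443359375, 13.342216491699219), 14.839390754699707)
2921 ((490.4577331542969, 191.79977416992188), (56.265316009521484, 46.20879364013672), 14.252184867858887) 54.348018224452744
```

Run:
```python
from h import *
c=dict(np.load("pics/w1.npz"))
P,r=cloud(c,270,370,160,280)
hsv=cv2.cvtColor(c["image"],cv2.COLOR_BGR2HSV)[160:280,270:370]
o=(hsv[...,1]>150)
t=o&(np.abs(P[...,2]-114)<3); print(t.sum(),cv2.minAreaRect(P[t][:,:2].astype(np.float32)),P[t].mean(0))
v,u=np.nonzero(t); print(u.min()+270,u.max()+270,v.min()+160,v.max()+160)
```

```text
859 ((490.4372253417969, 191.67910766601562), (28.316442489624023, 13.342061996459961), 14.822171211242676) [489.82274003 191.44143951 114.09618267]
309 329 226 267
```

Run:
```python
from h import *
from workcell import *
s=read_state();print(s["time"],s["eef_pos"])
movel((490.6,190,66),R(14.6),max_speed=150,guard=15)
c=camera("wrist"); cv2.imwrite("pics/w2.png",c["image"]); np.savez("pics/w2.npz",**c)
s=read_state();print(s["time"],s["eef_pos"],s["ft_force"])
```

```text
1.9083 [490.79972083 187.94618985 214.9887124 ]
3.1 [491.0714033  190.19769838  66.81833465] [-1.09533686 -0.06378079  0.00395845]
```

View pics/w2.png

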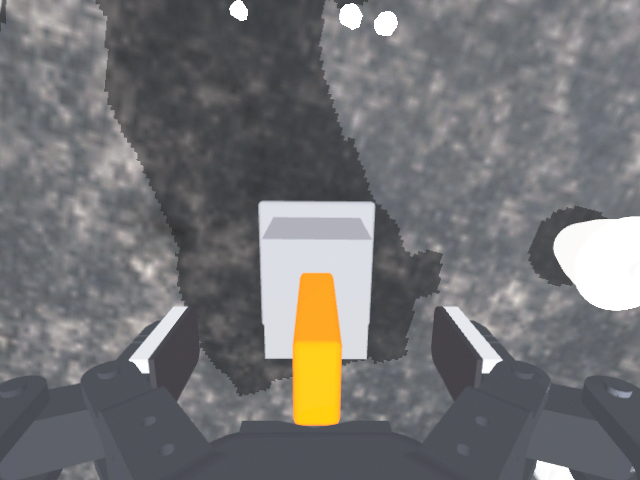

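Run:
```python
from h import *
from workcell import *
c=dict(np.load("pics/w2.npz"))
P,r=cloud(c,270,370,230,440)
hsv=cv2.cvtColor(c["image"],cv2.COLOR_BGR2HSV)[230:440,270:370]
o=(hsv[...,1]>150)&(P[...,2]>105);print(np.median(P[o][:,2]),cv2.minAreaRect(P[o][:,:2].astype(np.float32)))
s0=read_state();print(s0["eef_pos"],s0["ft_force"])
clamp()
s=read_state();print(s["time"],s["eef_pos"],s["ft_force"],s["torque"],s["finger_gap"])
```

```text
114.07130592477706 ((463.62664794921875, 184.72047424316406), (83.45159912109375, 14.17633056640625), 14.45691204071045)
[491.0714033  190.19769838  66.81833465] [-1.09533686 -0.06378079  0.00395845]
3.75 [490.64284221 189.95861284  66.13763061] [-1.58761271 -0.8304055   5.14287874] [-0.19413317  0.24787658 -0.01863613] 13.401420453838595
```

Run:
```python
from h import *
from workcell import *
movel((490.6,190,155),max_speed=120)
s=read_state();print(s["time"],s["eef_pos"],s["ft_force"],s["torque"],s["finger_gap"])
c=camera("wrist"); cv2.imwrite("pics/w3.png",c["image"]); np.savez("pics/w3.npz",**c)
movep((588,-147,190),R(14.1))
c=camera("wrist"); cv2.imwrite("pics/w4.png",c["image"]); np.savez("pics/w4.npz",**c)
s=read_state();print(s["time"],s["eef_pos"],s["ft_force"],s["qpos"])
```

```text
4.6417 [490.27402726 189.87907123 154.38496977] [-0.16723338  0.54897129 -1.1253809 ] [-0.00075112 -0.04881164 -0.00106345] 13.2174067198545
6.0667 [ 588.18144907 -145.08866152  189.80745717] [-0.19689227 -0.17537116  0.00713721] [ 0.14847976  0.53631949 -0.00581875  1.69423739  0.00283224  0.91139011
  1.9608526 ]
```

View pics/w3.png

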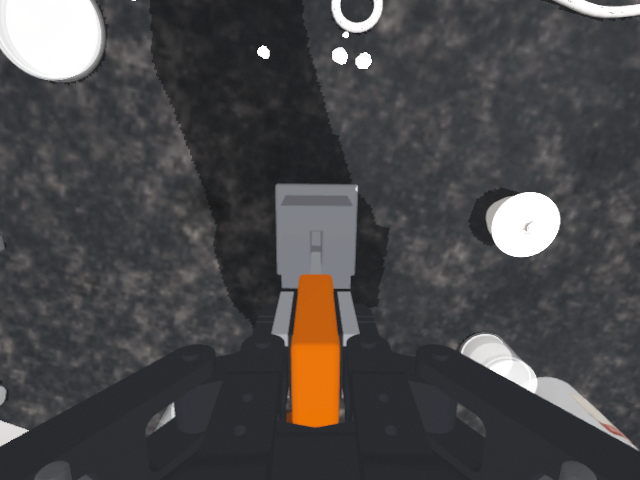

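View pics/w4.png

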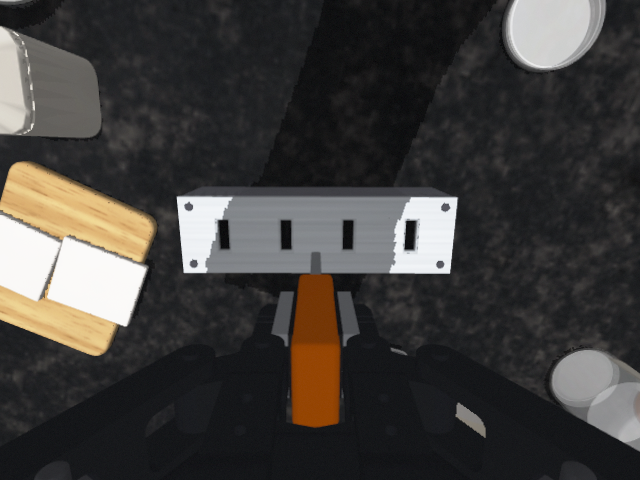

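Run:
```python
from h import *
for f,z,w in(("w3",52,(265,370,175,290)),("w4",60,(165,470,180,280))):
    c=dict(np.load(f"pics/{f}.npz")); u0,u1,v0,v1=w
    P,r=cloud(c,*w)
    m=np.abs(P[...,2]-z)<6; print(f,m.sum(),cv2.minAreaRect(P[m][:,:2].astype(np.float32)),np.median(P[m][:,2]),c["cam_to_world"][:3,3].round(1))
c=dict(np.load("pics/w4.npz")); g=cv2.cvtColor(c["image"],cv2.COLOR_BGR2GRAY)
S=[]
for u in(223,286,348,411):
    sub=g[212:258,u-14:u+15]; m=(sub<60).astype(np.uint8)
    n,l,st,cen=cv2.connectedComponentsWithStats(m); k=1+np.argmax(st[1:,4]); x,y,w,h,a=st[k]
    uc=u-14+x+(w-1)/2; vc=212+y+(h-1)/2
    p=pt(c,uc,vc,60); S.append(p); print((uc,vc),w,h,p.round(1),[pt(c,uc-w/2,vc,60).round(1)[:2],pt(c,uc+w/2,vc,60).round(1)[:2]])
S=np.array(S); print(np.linalg.norm(np.diff(S,axis=0),axis=1),S.mean(0),np.degrees(np.arctan2(*(S[0]-S[3])[1::-1])))
im=cv2.resize(c["image"][180:280,170:470],None,fx=2.6,fy=2.6,interpolation=cv2.INTER_CUBIC);cv2.imwrite("pics/w4c.png",im)
```

```text
w3 5067 ((490.5574035644531, 191.87376403808594), (56.67240524291992, 46.06311798095703), 14.082123756408691) 54.31854352632337 [422.8 173.7 299.3]
w4 19842 ((587.1414184570312, -143.15560913085938), (57.393497467041016, 196.7427215576172), 14.01772403717041) 62.32799568374196 [ 520.5 -161.1  334.6]
(np.float64(224.0), np.float64(234.0)) 11 29 [ 602.6 -208.4   60. ] [array([ 603.6, -212.2]), array([ 601.6, -204.5])]
(np.float64(285.5), np.float64(234.0)) 10 29 [ 591.7 -165.2   60. ] [array([ 592.6, -168.8]), array([ 590.8, -161.7])]
(np.float64(347.5), np.float64(234.0)) 10 29 [ 580.8 -121.7   60. ] [array([ 581.6, -125.2]), array([ 579.9, -118.2])]
(np.float64(410.0), np.float64(234.5)) 11 28 [570.1 -77.8  60. ] [array([571.1, -81.6]), array([569.1, -73.9])]
[44.46156846 44.90700394 45.19535846] [ 586.29911409 -143.27164954   60.        ] -76.01545690399543
```

View pics/w4c.png

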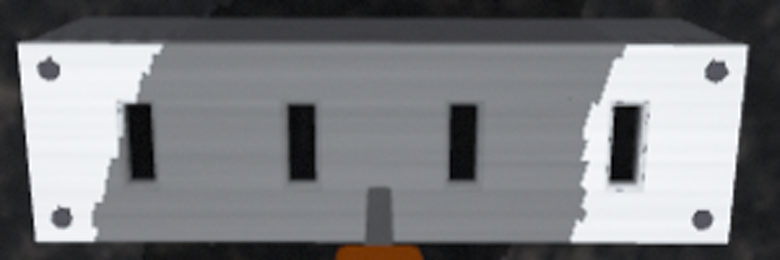

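```bash
cat >> h.py <<'E'
from workcell import *
C0=np.array([587.15,-144.8]); YAW=14.0
uy=np.array([-np.sin(np.radians(YAW)),np.cos(np.radians(YAW))]); ux=np.array([uy[1],-uy[0]])
def slot(s,dx=0,dy=0): return C0+uy*(s+dy)+ux*dx
def rep(tag,f0=None):
    s=read_state(); e=np.array(s["eef_pos"]); f=np.array(s["ft_force"]); d=e[:2]-C0
    if f0 is not None: f=f-f0
    print(tag,"t%.2f"%s["time"],"z%.2f"%e[2],"sx%.2f sy%.2f"%(d@ux,d@uy),"F(sx,sy,z) %.1f %.1f %.1f"%(f[:2]@ux,f[:2]@uy,f[2]),"gap%.1f"%s["finger_gap"]); return s
E
python3 - <<'E'
from h import *
rep("now")
p=slot(22.5)
movep((*p,127),R(YAW)); rep("a"); wait(0.3); s=rep("b")
c=camera("wrist"); cv2.imwrite("pics/w5.png",c["image"]); np.savez("pics/w5.npz",**c)
E
```

```text
now t6.07 z189.81 sx0.93 sy-0.53 F(sx,sy,z) -0.2 -0.1 0.0 gap13.4
a t6.44 z126.61 sx0.10 sy23.75 F(sx,sy,z) 0.6 0.4 -0.3 gap13.3
b t6.74 z128.03 sx0.43 sy21.94 F(sx,sy,z) -0.6 -0.6 -1.2 gap13.1
```

View pics/w5.png

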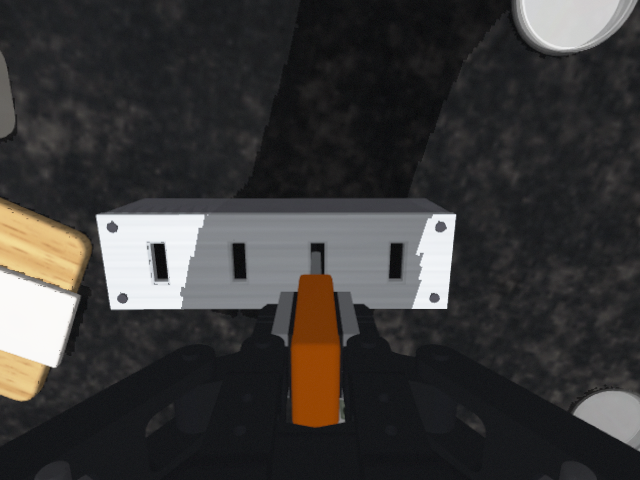

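Run:
```python
from h import *
for i in range(4): rep("n")
c=dict(np.load("pics/w5.npz"))
cv2.imwrite("pics/w5c.png",cv2.resize(c["image"][235:295,280:360],None,fx=9,fy=9,interpolation=cv2.INTER_NEAREST))
```

```text
n t6.79 z127.81 sx0.33 sy22.03 F(sx,sy,z) -0.5 -0.2 -0.1 gap13.1
n t6.79 z127.81 sx0.33 sy22.03 F(sx,sy,z) -0.5 -0.2 -0.1 gap13.1
n t6.79 z127.81 sx0.33 sy22.03 F(sx,sy,z) -0.5 -0.2 -0.1 gap13.1
n t6.79 z127.81 sx0.33 sy22.03 F(sx,sy,z) -0.5 -0.2 -0.1 gap13.1
```

View pics/w5c.png

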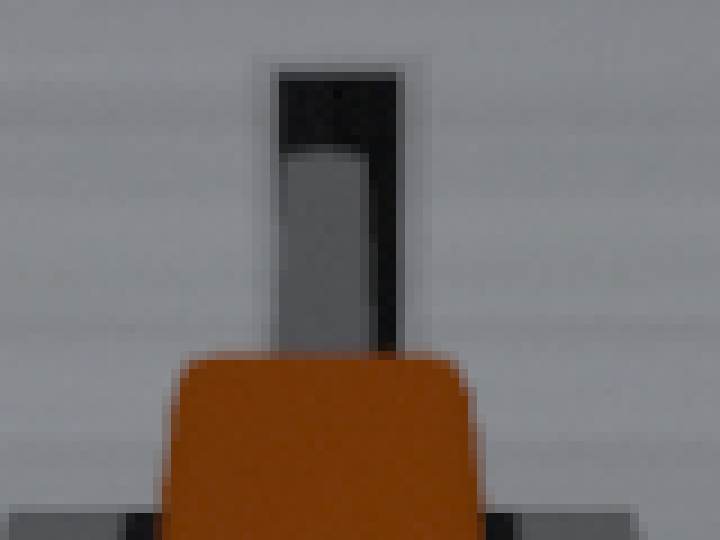

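Run:
```python
from h import *
c=dict(np.load("pics/w5.npz"))
for n,u,v,z in[("slot near",317.5,242.9,62.3),("blade tip near",316,252,71),("blade tip near",316,252,69)]:
    p=pt(c,u,v,z)[:2]-C0; print(n,p@ux,p@uy)
a=[]
for i in range(6): wait(0.05); s=read_state(); d=np.array(s["eef_pos"]); a.append([*( [(d[:2]-C0)@ux,(d[:2]-C0)@uy]),d[2],*s["ft_force"]])
print(np.round(a,2))
```

```text
slot near -11.599519952067855 24.32494102686511
blade tip near -8.892680296660602 23.478991778248716
blade tip near -8.294793463168347 23.47948479291931
[[ 2.1000e-01  2.2140e+01  1.2762e+02 -2.8000e-01  5.2000e-01 -3.6000e-01]
 [ 1.2000e-01  2.2210e+01  1.2743e+02  1.0000e-02 -4.0000e-02 -6.5000e-01]
 [ 8.0000e-02  2.2290e+01  1.2733e+02 -2.0000e-01 -4.6000e-01 -9.9000e-01]
 [ 2.0000e-02  2.2360e+01  1.2719e+02 -2.2000e-01  6.0000e-02 -0.0000e+00]
 [-2.0000e-02  2.2380e+01  1.2710e+02 -5.3000e-01  4.4000e-01 -4.3000e-01]
 [-1.0000e-02  2.2430e+01  1.2707e+02  4.0000e-02 -1.0900e+00 -2.8000e-01]]
```

Run:
```python
from h import *
p=slot(22.5,-0.4,0.4)
movel((*p,123),max_speed=60); wait(0.4); rep("pre")
print(movel((*p,107),max_speed=40,guard=6)); rep("a"); wait(0.3); rep("b")
```

```text
pre t7.74 z123.04 sx-0.39 sy22.90 F(sx,sy,z) 0.2 -0.3 -0.1 gap13.5
False
a t8.29 z106.83 sx-0.46 sy22.89 F(sx,sy,z) 0.2 0.3 1.1 gap13.2
b t8.59 z107.17 sx-0.31 sy22.88 F(sx,sy,z) 0.3 0.4 -1.4 gap13.4
```

```bash
cat >> h.py <<'E'
def probe(p,z0=104,z1=78,step=2,guard=7,lim=7):
    for z in np.arange(z0,z1-.1,-step):
        g=movel((*p,z),max_speed=25,guard=guard); s=rep("%.0f %s"%(z,g))
        if g or s["ft_force"][2]>lim: print("STOP"); return True
    return False
E
python3 - <<'E'
from h import *
p=slot(22.5,-0.4,0.4)
probe(p)
wait(0.2); rep("end")
E
```

```text
104 False t8.86 z103.78 sx-0.52 sy22.95 F(sx,sy,z) 0.3 0.2 -0.2 gap13.6
102 False t9.11 z101.86 sx-0.47 sy22.95 F(sx,sy,z) -0.2 -0.2 -0.8 gap13.3
100 False t9.36 z99.89 sx-0.44 sy22.87 F(sx,sy,z) -0.1 -0.5 -0.8 gap13.6
98 False t9.61 z97.85 sx-0.49 sy22.92 F(sx,sy,z) 0.4 -0.5 0.1 gap13.1
96 False t9.86 z95.87 sx-0.50 sy22.91 F(sx,sy,z) 0.1 -0.0 -0.4 gap13.1
94 False t10.11 z93.87 sx-0.47 sy22.94 F(sx,sy,z) -0.2 -0.4 -0.9 gap13.1
92 False t10.36 z91.86 sx-0.47 sy22.93 F(sx,sy,z) 0.1 -2.0 -0.9 gap13.6
90 False t10.61 z89.88 sx-0.47 sy22.93 F(sx,sy,z) -0.1 -1.0 -0.5 gap13.0
88 False t10.86 z87.85 sx-0.46 sy22.95 F(sx,sy,z) -0.3 -0.5 -0.7 gap13.2
86 False t11.11 z85.86 sx-0.46 sy22.95 F(sx,sy,z) -0.5 -0.1 -0.7 gap13.7
84 False t11.36 z83.81 sx-0.49 sy22.98 F(sx,sy,z) 0.0 -0.6 -1.2 gap13.1
82 False t11.61 z81.84 sx-0.49 sy22.93 F(sx,sy,z) 0.3 -0.1 -0.4 gap13.6
80 False t11.86 z79.85 sx-0.47 sy22.94 F(sx,sy,z) 0.3 -0.9 -1.2 gap13.1
78 False t12.11 z77.86 sx-0.45 sy22.96 F(sx,sy,z) 0.0 -1.3 -1.9 gap13.9
end t12.31 z78.02 sx-0.42 sy22.90 F(sx,sy,z) -0.0 -0.2 -1.1 gap13.5
```

Run:
```python
from h import *
p=slot(22.5,-0.4,0.4); movel((*p,126),max_speed=80)
p=slot(67.5,-0.4,0.4); movel((*p,126),max_speed=60); wait(0.4); rep("pre")
c=camera("wrist"); cv2.imwrite("pics/w6c.png",cv2.resize(c["image"][235:295,280:360],None,fx=9,fy=9,interpolation=cv2.INTER_NEAREST))
g=movel((*p,107),max_speed=40,guard=5); print(g); rep("a")
if not g: print(probe(p))
wait(.1);rep("end")
```

```text
pre t14.36 z125.97 sx-0.42 sy67.80 F(sx,sy,z) -0.5 0.1 0.2 gap13.5
False
a t15.03 z106.91 sx-0.40 sy67.90 F(sx,sy,z) 0.6 0.4 -0.4 gap13.0
104 False t15.30 z103.96 sx-0.43 sy67.88 F(sx,sy,z) -0.3 -0.8 -0.5 gap13.0
102 False t15.55 z101.92 sx-0.44 sy67.91 F(sx,sy,z) 0.3 -0.6 -0.2 gap13.3
100 False t15.80 z99.95 sx-0.37 sy67.73 F(sx,sy,z) 0.1 -1.5 -1.9 gap13.5
98 False t16.05 z97.95 sx-0.35 sy67.59 F(sx,sy,z) 1.4 -3.7 -1.9 gap13.1
96 False t16.30 z95.96 sx-0.32 sy67.62 F(sx,sy,z) 1.1 -4.6 -0.5 gap13.1
94 False t16.55 z93.92 sx-0.32 sy67.75 F(sx,sy,z) 2.0 -4.7 0.9 gap13.3
92 False t16.80 z91.89 sx-0.35 sy67.66 F(sx,sy,z) 2.0 -5.8 0.8 gap13.3
90 False t17.05 z89.92 sx-0.32 sy67.58 F(sx,sy,z) 1.9 -5.5 0.4 gap13.4
88 False t17.30 z87.73 sx-0.42 sy67.62 F(sx,sy,z) 1.4 -5.7 -2.6 gap13.4
86 False t17.55 z85.77 sx-0.48 sy67.59 F(sx,sy,z) 1.5 -6.7 -2.9 gap13.3
84 False t17.80 z83.75 sx-0.48 sy67.60 F(sx,sy,z) 1.2 -6.1 -2.1 gap13.5
82 False t18.05 z81.75 sx-0.49 sy67.60 F(sx,sy,z) 2.0 -5.9 -1.2 gap13.5
80 False t18.30 z79.73 sx-0.50 sy67.59 F(sx,sy,z) 1.4 -6.3 -2.7 gap13.1
78 False t18.55 z77.73 sx-0.50 sy67.61 F(sx,sy,z) 1.8 -6.3 -2.4 gap13.5
False
end t18.65 z77.74 sx-0.48 sy67.60 F(sx,sy,z) 1.3 -6.6 -2.7 gap13.4
```

View pics/w6c.png

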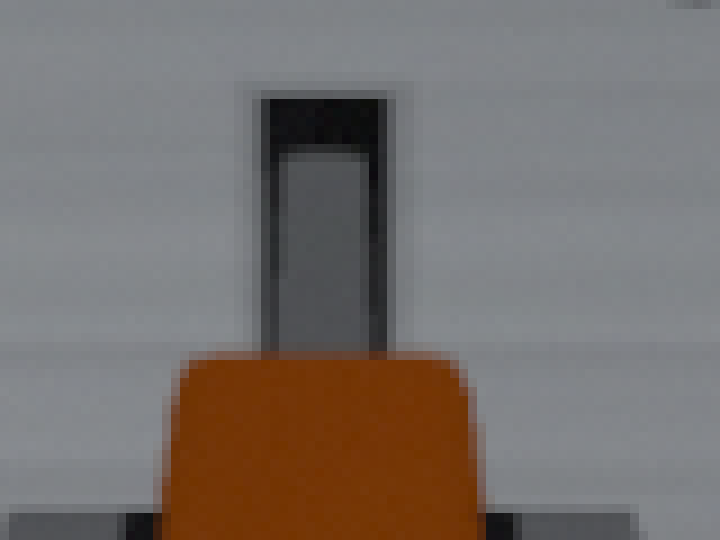

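Run:
```python
from h import *
p=slot(67.5,-0.4,0.4); movel((*p,126),max_speed=80)
p=slot(-22.5,-0.4,0.4); movel((*p,126),max_speed=100); wait(0.5); rep("pre")
c=camera("wrist"); cv2.imwrite("pics/w7c.png",cv2.resize(c["image"][235:295,280:360],None,fx=9,fy=9,interpolation=cv2.INTER_NEAREST))
g=movel((*p,107),max_speed=40,guard=5); print(g); rep("a")
if not g: print(probe(p,guard=6,lim=6))
wait(.1);rep("end")
```

```text
pre t20.95 z126.01 sx-0.39 sy-22.05 F(sx,sy,z) 0.8 0.0 -0.7 gap13.3
False
a t21.62 z106.89 sx-0.42 sy-22.09 F(sx,sy,z) 0.8 0.2 -0.7 gap13.2
104 False t21.89 z103.93 sx-0.42 sy-22.09 F(sx,sy,z) 0.6 -0.7 -0.8 gap13.5
102 False t22.14 z101.91 sx-0.43 sy-22.08 F(sx,sy,z) -0.5 -1.0 -0.8 gap13.3
100 False t22.39 z99.93 sx-0.42 sy-22.28 F(sx,sy,z) 0.9 -1.8 -0.8 gap13.4
98 False t22.64 z97.99 sx-0.34 sy-22.47 F(sx,sy,z) 1.4 -3.7 -1.4 gap13.2
96 False t22.89 z96.06 sx-0.25 sy-22.71 F(sx,sy,z) 0.3 -5.1 -0.0 gap13.3
94 False t23.14 z94.15 sx-0.19 sy-23.00 F(sx,sy,z) 1.1 -6.6 0.9 gap13.4
92 False t23.39 z92.44 sx0.01 sy-23.11 F(sx,sy,z) 1.6 -7.0 3.2 gap13.1
90 False t23.64 z91.03 sx0.30 sy-23.23 F(sx,sy,z) -0.5 -4.7 12.4 gap13.2
STOP
True
end t23.74 z91.01 sx0.32 sy-23.17 F(sx,sy,z) -0.9 -4.6 13.3 gap13.9
```

View pics/w7c.png

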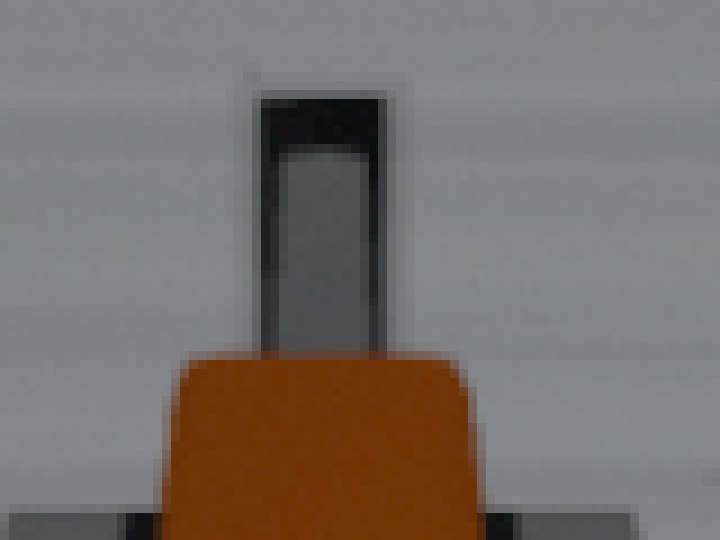

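Run:
```python
from h import *
p=slot(-22.5,-0.4,0.4); movel((*p,126),max_speed=60)
p=slot(-67.5,-0.4,0.4); movel((*p,126),max_speed=60); wait(0.5); rep("pre")
c=camera("wrist"); cv2.imwrite("pics/w8c.png",cv2.resize(c["image"][235:295,280:360],None,fx=9,fy=9,interpolation=cv2.INTER_NEAREST))
```

```text
pre t25.89 z126.02 sx-0.35 sy-67.04 F(sx,sy,z) 0.5 -0.8 -1.2 gap13.3
```

View pics/w8c.png

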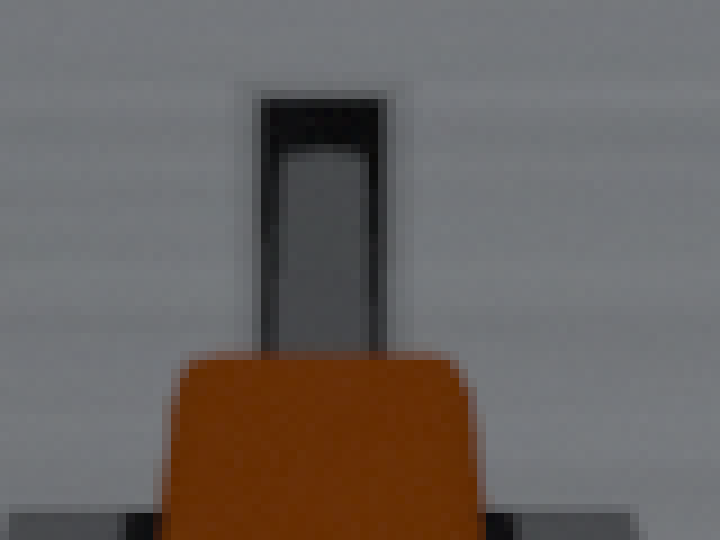

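The blade hasn't slipped in the grip: it spans about u 311–321 and sits centred in the slot mouth (u 309–323). I'll check the last slot the same way.

Run:
```python
from h import *
p=slot(-67.5,-0.4,0.4)
g=movel((*p,106),max_speed=40,guard=5); print(g); rep("a")
if not g: print(probe(p,z0=103,z1=82,step=3,guard=6,lim=6))
wait(.1);rep("end")
```

```text
False
a t26.59 z105.95 sx-0.40 sy-67.11 F(sx,sy,z) 0.5 0.1 -0.6 gap13.3
103 False t26.86 z102.93 sx-0.43 sy-67.06 F(sx,sy,z) 0.3 -0.3 -1.0 gap13.3
100 False t27.12 z99.86 sx-0.47 sy-67.09 F(sx,sy,z) 0.3 -0.1 -1.4 gap13.4
97 False t27.39 z96.80 sx-0.52 sy-67.06 F(sx,sy,z) 0.6 -0.9 -0.4 gap13.5
94 False t27.66 z93.77 sx-0.52 sy-67.05 F(sx,sy,z) -0.3 0.0 -0.9 gap13.4
91 False t27.93 z90.79 sx-0.50 sy-67.04 F(sx,sy,z) 0.7 -0.1 -0.3 gap13.5
88 False t28.19 z87.80 sx-0.50 sy-67.02 F(sx,sy,z) -1.0 -0.3 -0.2 gap13.4
85 False t28.46 z84.77 sx-0.49 sy-67.01 F(sx,sy,z) -0.4 -0.8 -0.4 gap13.5
82 False t28.73 z81.77 sx-0.50 sy-67.01 F(sx,sy,z) -1.0 -1.1 -0.5 gap13.4
False
end t28.82 z81.97 sx-0.40 sy-67.11 F(sx,sy,z) -0.3 -0.3 -1.7 gap12.7
```

Run:
```python
from h import *
p=slot(-67.5,-0.4,0.4); movel((*p,126),max_speed=80)
p=slot(67.5,-0.4,0.2); movel((*p,126),max_speed=100); wait(0.6); rep("pre")
print(movel((*p,105),max_speed=40,guard=5)); rep("a")
print(movel((*p,91),max_speed=25,guard=13)); rep("b")
print(movel((*p,78),max_speed=25,guard=12)); rep("c"); wait(.4); rep("d")
for z in np.arange(77,72,-.5):
    g=movel((*p,z),max_speed=8,guard=6); s=rep("%.1f %s"%(z,g))
    if g or s["ft_force"][2]>6: break
wait(.3); rep("e")
```

```text
pre t31.62 z126.01 sx-0.39 sy67.72 F(sx,sy,z) 0.3 0.3 -0.6 gap14.0
False
a t32.30 z104.98 sx-0.36 sy67.66 F(sx,sy,z) -0.3 0.8 -1.4 gap13.3
False
b t33.01 z90.75 sx-0.46 sy67.13 F(sx,sy,z) 0.7 -4.9 -0.8 gap13.3
False
c t33.67 z77.59 sx-0.61 sy67.11 F(sx,sy,z) 1.3 -5.3 -4.1 gap13.2
d t34.08 z77.58 sx-0.61 sy67.13 F(sx,sy,z) 1.9 -4.3 -4.3 gap13.3
77.0 True t34.28 z76.68 sx-0.51 sy66.61 F(sx,sy,z) 0.1 -1.9 2.8 gap13.3
e t34.58 z76.69 sx-0.57 sy66.58 F(sx,sy,z) 2.1 -2.9 1.5 gap13.4
```

Run:
```python
from h import *
p=slot(67.5,-0.4,-0.5)
for z in np.arange(76.2,71.9,-.6):
    g=movel((*p,z),max_speed=8,guard=12); s=rep("%.1f %s"%(z,g))
    if g or s["ft_force"][2]>8: break
wait(.2); rep("e")
c=camera("wrist"); cv2.imwrite("pics/w9.png",c["image"]); np.savez("pics/w9.npz",**c)
```

```text
76.2 False t34.83 z76.15 sx-0.47 sy66.79 F(sx,sy,z) 1.0 -4.7 1.8 gap13.3
75.6 False t35.08 z75.56 sx-0.43 sy66.77 F(sx,sy,z) 0.8 -5.2 1.2 gap13.6
75.0 False t35.33 z74.92 sx-0.45 sy66.82 F(sx,sy,z) 1.5 -5.6 1.3 gap13.2
74.4 False t35.58 z74.32 sx-0.46 sy66.80 F(sx,sy,z) 0.5 -6.0 1.4 gap13.4
73.8 False t35.83 z74.13 sx-0.39 sy66.75 F(sx,sy,z) -1.6 -4.7 8.6 gap13.4
e t36.03 z74.12 sx-0.40 sy66.78 F(sx,sy,z) -1.9 -4.2 9.6 gap13.6
```

View pics/w9.png

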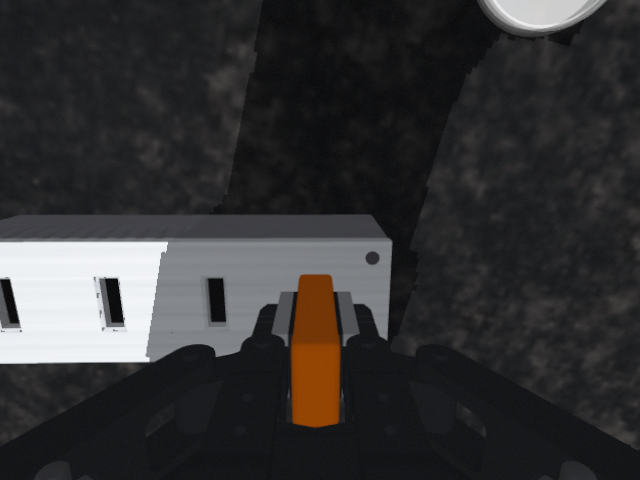

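Run:
```python
from h import *
open_gripper(); s=rep("open"); wait(.3)
e=s["eef_pos"]
movel((e[0],e[1],205),max_speed=120,guard=10); wait(.5); rep("up")
c=camera("wrist"); cv2.imwrite("pics/w10.png",c["image"]); np.savez("pics/w10.npz",**c)
t=camera("top"); cv2.imwrite("pics/t10.png",t["image"]); np.savez("pics/t10.npz",**t)
P,r=cloud(c,200,450,100,330)
hsv=cv2.cvtColor(c["image"],cv2.COLOR_BGR2HSV)[100:330,200:450]
o=(hsv[...,1]>150)&(P[...,2]>115)
print(o.sum(),np.median(P[o],0),cv2.minAreaRect(P[o][:,:2].astype(np.float32)))
q=P[o]; A=np.c_[q[:,:2],np.ones(len(q))]; 
t=np.abs(q[:,2]-np.median(q[:,2]))<2; print("tilt slopes",np.linalg.lstsq(A[t],q[t,2],rcond=None)[0])
m=np.abs(P[...,2]-62)<4; print("cover z",np.median(P[m][:,2]))
```

```text
open t36.77 z73.80 sx-0.43 sy67.04 F(sx,sy,z) 0.7 -0.1 -0.4 gap85.3
up t38.82 z204.95 sx-0.44 sy67.04 F(sx,sy,z) -0.3 0.8 0.7 gap85.6
995 [569.108413   -79.24406585 122.136526  ] ((543.76416015625, -85.73741149902344), (84.08272552490234, 13.532747268676758), 14.256406784057617)
tilt slopes [2.67801994e-04 7.54932469e-03 1.22613999e+02]
cover z 62.39556681756059
```

View pics/w10.png

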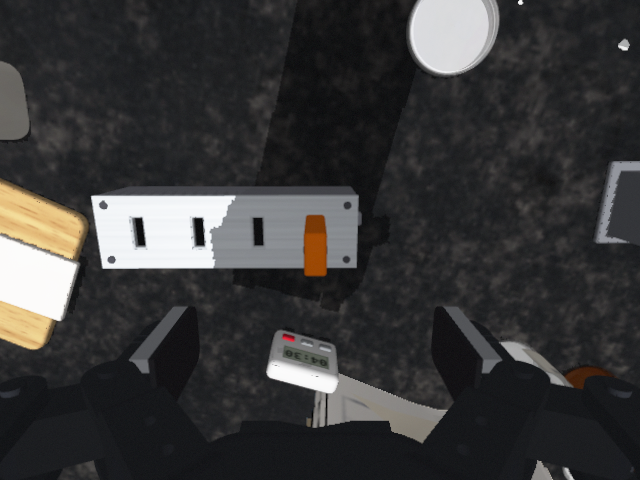

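View pics/t10.png

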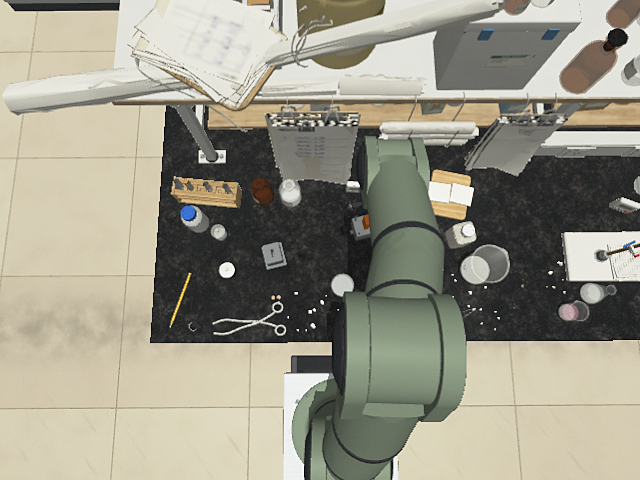

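Run:
```python
from workcell import *
finish_job(); print(read_state()["time"])
```

```text
the job is handed in; nothing more can be done
the job is handed in; nothing more can be done
```

The blade is standing fully home in the firm slot, and I handed the job in at about 39 s of the 67 s allowed. The handover gave no verdict.

**How the slots felt.** Positions are along the holder from its centre, towards the stand's end taken as positive:

| Slot | What I felt | Verdict |
|---|---|---|
| +22.5 mm | almost no force | worn |
| +67.5 mm | passed, with a steady 5–6 N side push from the pad | firm |
| −22.5 mm | vertical force climbed to about 13 N on the ramp; I stopped and drew the blade out | too stiff |
| −67.5 mm | almost no force | worn |

**Final placing.** I pushed the blade into the +67.5 mm slot until the shoulder touched the cover with about 9 N, then opened the gripper and backed off straight up.

**Last checks:**
- **Seating:** the handle top is 59.7 mm above the cover; it should be 60 mm.
- **Upright:** the tilt of the handle's top is about 0.008 rad.
- **Gripper:** it is clear of everything.
- **Bystanders:** those visible in the last pictures look unmoved, judged by eye and not measured.

**What did not match:**
- **Camera calibration:** the wrist and top cameras disagreed by about 4 mm sideways. I corrected this using the position where I gripped the blade and a close-up of the first slot.
- **Drag reading:** in the firm slot the vertical drag read after each step was mostly between −4 and +2 N, not a clean 4–12 N. I identified that slot by its side push and by comparison with the other three.

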